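# Find the loose jar cap and set the jar aside

### The arm

A 6-joint arm with a two-finger parallel gripper is mounted at the origin on the work surface; the furniture and walls round the work are solid. World frame = base frame: x ahead of the robot, y to its left, z up, the work surface at z = 0. Lengths are in m, angles in rad, forces in N, time in s.
With the tool pointing down it reaches from about 0.3 to 0.825 m from the base axis. Payload 5.4 kg.
Tool frame: the origin (TCP) lies at the very end of the fingers, on their centre line; the grasp point (between the pads) lies 19 mm behind it; z points along the fingers, x is the direction in which the jaws open and shut, and the axes are right-handed (so a half turn about z gives the same grasp; the last joint's range is limited). The gripper opens to 92 mm and grips with 3 to 60 N. Pads are 20 mm wide; open, the fingers measure 128 mm over their backs; the gripper's body (75 mm by 189 mm) begins 69 mm behind the grasp point.
Start: joints at [-0.21, 0.158, 1.597, -0, 1.386, -0.21], TCP at [0.575, -0, 0.194] pointing down, gripper open.
Joint ranges: [-2.91, 2.91], [-0.94, 2.29], [0.18, 2.7], [-1.29, 4.43], [0.17, 2.64], [-3, 3]. Speed limits (rad/s): [2.57, 2.57, 3.14, 3.14, 3.14, 3.14].

### API

Orientations are given as a rotation vector (axis times angle).
In Python, from workcell import bot gives the robot as it stands. Calls block until the motion is done:
- bot.goto(position, orientation): joint-space move of the TCP to a pose.
- bot.line_to(position, rot=None, max_speed=0.15): straight line of the TCP; rot=None keeps the orientation; max_speed is the mean speed in m/s.
- bot.set_joints(angles): joint-space move.
- bot.set_gripper(opening, newtons=None): opening from 0.0 (shut) to 1.0 (fully open); newtons is the grip in N (None keeps the last); returns when the fingers have stopped.
- bot.hold(seconds).
- bot.inverse_kinematics(position, orientation): joint angles nearest the present ones, or None.
- bot.read_camera(name): name is "scene" or "side" or "wrist"; returns a dict with "pixels" (384x512x3 uint8, blue, green, red), "fx", "fy", "cx", "cy" (pixels), "k1" (the pictures are not rectified: a ray, as slopes to the right and down, at radius r is drawn at 1 + k1 r^2 times it, then the intrinsics apply), "R" (3x3) and "t" (3): a world point X has camera coordinates R X + t. Camera axes: x right, y down, z forward; pixel columns grow to the right and rows downward; lengths in m; the calibration is good to about 2 mm. A picture is of the moment at which its call begins. There is no depth.
A pose or a line that the arm cannot do raises bot.MotionError and nothing moves.
- bot.job_done(): hands the job in, once; it reports no verdict.
Readings, each from a call of its own:
- bot.current_clock(): time.
- bot.current_joints(): joint angles.
- bot.current_joint_vel(): joint speeds.
- bot.current_effort(): joint torques, N m.
- bot.current_ee_pos(): TCP position.
- bot.current_tool_rot(): TCP orientation.
- bot.current_contact_force(): force on the tool from outside, world axes, zero at the start.
- bot.current_ft_torque(): the same for the moment, N m.
- bot.current_opening(): opening from 0.0 (shut) to 1.0 (fully open).
Only numpy, scipy, OpenCV 4.12 (cv2) and the standard library are available. Lean on these libraries where they do the work, as an engineer would, in place of code of your own. Each camera call takes 0.05 s, during which the arm holds its last target. There are 200 camera calls.

### The job

One of the three jars leaning in the rack has a loose cap: try the caps where they stand, in line with the leaning jars, with a gentle twist of less than an eighth of a turn, until you find the one that turns. Lift that jar out, cap on, and gently stand it upright flat on the floor of the steel rework tray; leave the sound jars seated in their bays and the whetstone and sanding block alone.

Things in the scene. Friction and masses are not known exactly. Their poses are not given: they have to be found in the camera images.
- jar_1: square white jar, body 38x38x44 mm; round ribbed black screw cap 34 mm across, from 50 to 74 mm above the underside (neck between). About 140 g. Origin: centre of its underside; z runs up through the cap. In the rack z leans 24 degrees towards the robot; the foot sits 28 mm deep in a square bay (1.5 mm play), cannot turn, and draws out along z. The jars look alike; which one is loose is not told.
- cap_1 (a joint): turn of the cap of jar_1 about the jar's z, rad, positive anticlockwise seen from above; 0 as found, loose or sound. A sound cap holds up to about 2.5 N m, so a lightly gripped one slips or stops the twist; a loose one turns with about 0.06 N m either way and stays where left. Turning never lifts the cap off: the jar can be carried by its cap.
- cap_top_1 (a point): centre of the top face of the cap of jar_1, on the jar's z axis, 74 mm above its underside
- jar_2: square white jar, body 38x38x44 mm; round ribbed black screw cap 34 mm across, from 50 to 74 mm above the underside (neck between). About 140 g. Origin: centre of its underside; z runs up through the cap. In the rack z leans 24 degrees towards the robot; the foot sits 28 mm deep in a square bay (1.5 mm play), cannot turn, and draws out along z. The jars look alike; which one is loose is not told.
- cap_2 (a joint): turn of the cap of jar_2 about the jar's z, rad, positive anticlockwise seen from above; 0 as found, loose or sound. A sound cap holds up to about 2.5 N m, so a lightly gripped one slips or stops the twist; a loose one turns with about 0.06 N m either way and stays where left. Turning never lifts the cap off: the jar can be carried by its cap.
- cap_top_2 (a point): centre of the top face of the cap of jar_2, on the jar's z axis, 74 mm above its underside
- jar_3: square white jar, body 38x38x44 mm; round ribbed black screw cap 34 mm across, from 50 to 74 mm above the underside (neck between). About 140 g. Origin: centre of its underside; z runs up through the cap. In the rack z leans 24 degrees towards the robot; the foot sits 28 mm deep in a square bay (1.5 mm play), cannot turn, and draws out along z. The jars look alike; which one is loose is not told.
- cap_3 (a joint): turn of the cap of jar_3 about the jar's z, rad, positive anticlockwise seen from above; 0 as found, loose or sound. A sound cap holds up to about 2.5 N m, so a lightly gripped one slips or stops the twist; a loose one turns with about 0.06 N m either way and stays where left. Turning never lifts the cap off: the jar can be carried by its cap.
- cap_top_3 (a point): centre of the top face of the cap of jar_3, on the jar's z axis, 74 mm above its underside
- rack: fixed plywood rack with a sloping row of three square bays 80 mm apart along its y axis, 236 mm long; origin: centre of its underside on the table. The jars in it lean 24 degrees from vertical towards its -x side; cap tops stand about 90 mm above the table
- tray: fixed shallow square steel rework tray, empty, 105x105 mm outside, walls 3 mm thick and 16 mm high, floor 3 mm thick; origin: centre of its underside on the table
- cork_block: cork-coloured sanding block 50x90x28 mm, a bystander to be left alone; origin: centre of its underside
- whetstone: grey and brown whetstone 52x150x25 mm, a bystander to be left alone; origin: centre of its underside

How it is judged:
On the way, in this order (a step that is already met when the one before it is completed fails the run):
1. the loose cap has been found by turning it at least 0.1 rad while its jar still sits in the rack ((value of joint cap_2 above 0.1 rad or value of joint cap_2 below -0.1 rad) and distance of jar_2 from where it was at the start of the episode below 0.012 m), for 0.1 s.
2. the loose jar has been lifted out of its bay (distance of jar_2 from where it was at the start of the episode above 0.04 m), for 0.1 s.
At the end, for the whole second after the job is handed in: The jar with the loose cap stands upright (within 0.12 rad) on the floor of the rework tray, inside its walls, at rest; the two sound jars are in their bays where they were (foot within 10 mm, cap within 15 mm) (x of jar_2 in the frame of tray between -0.04 and 0.04 m and y of jar_2 in the frame of tray between -0.04 and 0.04 m and height (world z) of jar_2 below 0.01 m and angle between jar_2's own z axis and vertical below 0.12 rad and linear speed of jar_2 below 0.02 m/s and distance of each of jar_1, jar_3 from where it was at the start of the episode below 0.01 m and distance of each of cap_top_1, cap_top_3 from where it was at the start of the episode below 0.015 m); the robot touches nothing.
It fails at once if the loose cap is turned more than an eighth of a turn (0.9 rad allowed) from where it was found while its jar stands in the rack ((value of joint cap_2 above 0.9 rad or value of joint cap_2 below -0.9 rad) and distance of jar_2 from where it was at the start of the episode below 0.012 m).
It fails at once if a sound cap is forced round by more than 0.25 rad ((value of joint cap_1 above 0.25 rad or value of joint cap_1 below -0.25 rad) or (value of joint cap_3 above 0.25 rad or value of joint cap_3 below -0.25 rad)).
It fails at once if the loose jar is let fall: unheld and faster than 0.4 m/s (a drop of about 10 mm or more) (distance of jar_2 from where it was at the start of the episode above 0.04 m and contact force between the fingers and jar_2 below 0.1 N and linear speed of jar_2 above 0.4 m/s).
It fails at once if a sound jar is drawn out of its bay (moved more than 30 mm) (distance of any of jar_1, jar_3 from where it was at the start of the episode above 0.03 m).
It fails at once if a bystander is moved more than 25 mm (distance of any of cork_block, whetstone from where it was at the start of the episode above 0.025 m).
It also fails if it takes over 48 s, if anything falls off the work surface, if the arm or the gripper's body presses on something with over 40 N, if the wrist force passes 120 N, or if a joint passes its speed limit or range.

## Working session

There is one attempt and no reset: what is moved stays moved. The work goes in short steps, each a Python script; the robot and the scene stay as the last script left them, time stands still between calls to the robot, and variables do not carry over. Pictures are saved under pics/ and viewed, about 8 in all and at most 12, crops included, and the job is handed in when it is done.

```bash
mkdir -p pics; ls
python3 - <<'E'
from workcell import bot
import cv2,numpy as np
for n in("scene","side"):
    c=bot.read_camera(n); cv2.imwrite(f"pics/{n}0.png",c["pixels"]); np.savez(f"{n}0.npz",**c)
    print(n,c["fx"],c["cx"],c["cy"],c["k1"],(-c["R"].T@c["t"]).round(3))
print(bot.current_tool_rot(),bot.current_clock())
a=cv2.imread("pics/scene0.png");b=cv2.imread("pics/side0.png")
E
```

```text
pics
scene 459.4341425495153 247.77590395523757 192.6488374328788 -0.04449203940668019 [ 0.008 -0.85   0.543]
side 358.93986961111284 251.38492373444035 189.54858824968937 0.017664179632919656 [ 0.248 -0.637  0.533]
[-3.14124618e+00 -2.52586002e-05  2.59841161e-03] 0.1
```

View pics/scene0.png

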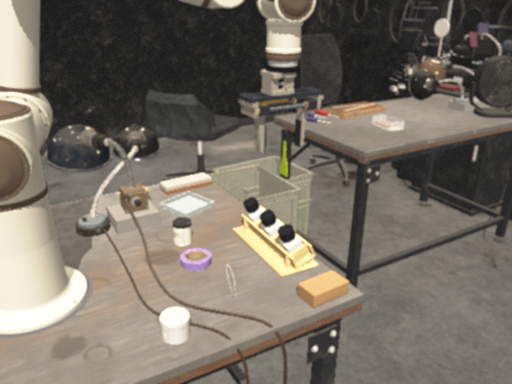

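View pics/side0.png

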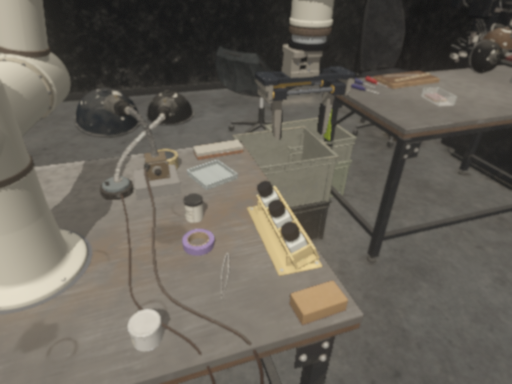

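The views show three capped jars in the yellow rack: caps at scene (252,204), (268,216), (287,232) and side (265,189), (277,208), (290,231). The tray is at scene (187,203) and side (212,173). The whetstone is beyond the tray and the cork block is in front of the rack. There is also a separate jar, a purple tape roll and a tong-like item on the table.

```bash
cat > h.py <<'E'
import numpy as np,cv2
from scipy.spatial.transform import Rotation as Rn
def ray(c,p):
    K=np.array([[c["fx"],0,c["cx"]],[0,c["fy"],c["cy"]],[0,0,1.]])
    u=cv2.undistortPoints(np.array(p,float).reshape(-1,1,2),K,np.array([float(c["k1"]),0,0,0]))[:,0]
    d=np.c_[u,np.ones(len(u))]@c["R"]; return -c["R"].T@c["t"],d/np.linalg.norm(d,axis=1)[:,None]
def plane(c,p,z):
    o,d=ray(c,p); return o+d*((z-o[2])/d[:,2])[:,None]
def tri(c1,p1,c2,p2):
    o1,d1=ray(c1,p1);o2,d2=ray(c2,p2);out=[]
    for a,b in zip(d1,d2):
        s=np.linalg.lstsq(np.c_[a,-b],o2-o1,rcond=None)[0]
        x,y=o1+s[0]*a,o2+s[1]*b; out.append([*(x+y)/2,np.linalg.norm(x-y)])
    return np.array(out)
def proj(c,X):
    K=np.array([[c["fx"],0,c["cx"]],[0,c["fy"],c["cy"]],[0,0,1.]])
    return cv2.projectPoints(np.array(X,float).reshape(-1,1,3),cv2.Rodrigues(c["R"])[0],c["t"],K,np.array([float(c["k1"]),0,0,0]))[0][:,0]
def blobs(img,mask,lo,hi):
    n,l,s,ce=cv2.connectedComponentsWithStats(mask.astype(np.uint8))
    return [(ce[i].round(1),s[i]) for i in range(1,n) if lo<s[i][4]<hi]
E
python3 - <<'E'
from h import *
S=dict(np.load("scene0.npz"));D=dict(np.load("side0.npz"))
pts={}
for c,n,g in((S,"scene",[(252,204),(268,216),(287,232)]),(D,"side",[(265,189),(277,208),(290,231)])):
    m=c["pixels"].max(2)<50; pts[n]=[]
    for x,y in g:
        r=11; sub=np.zeros_like(m); sub[y-r:y+r+1,x-r:x+r+1]=m[y-r:y+r+1,x-r:x+r+1]
        b=max(blobs(None,sub,10,900),key=lambda q:q[1][4]); print(n,b[0],b[1]); pts[n].append(b[0])
print(tri(S,pts["scene"],D,pts["side"]).round(4))
print("tray",tri(S,[(187,204)],D,[(212,173)]).round(3), plane(S,[(161,206),(187,216),(214,204),(188,193)],.016).round(3).tolist(), plane(D,[(188,168),(212,186),(238,172),(211,160)],.016).round(3).tolist())
print("rack",plane(S,[(233,233),(287,275),(317,263)],0).round(3).tolist(),plane(D,[(249,208),(285,275),(320,263)],0).round(3).tolist())
o=[cv2.resize(c["pixels"][y:y+130,x:x+190],None,fx=3,fy=3,interpolation=cv2.INTER_CUBIC)[:300*2] for c,x,y in((S,150,160),)]
o2=cv2.resize(D["pixels"][140:290,175:345],None,fx=2.2,fy=2.2,interpolation=cv2.INTER_CUBIC)
cv2.imwrite("pics/c1.png",o[0])
E
```

```text
scene [251.8 206.5] [245 200  13  12  72]
scene [268.5 220.1] [262 215  13  11  81]
scene [287.3 235.8] [280 230  14  11  91]Traceback (most recent call last):
  File "<stdin>", line 8, in <module>
ValueError: max() iterable argument is empty
```

Run:
```python
from h import *
S=dict(np.load("scene0.npz"));D=dict(np.load("side0.npz"))
pts={}
for c,n,g in((S,"scene",[(252,204),(268,216),(287,232)]),(D,"side",[(265,189),(277,208),(290,231)])):
    pts[n]=[]
    for x,y in g:
        r=11; w=c["pixels"].max(2)[y-r:y+r+1,x-r:x+r+1]
        t,k=cv2.threshold(w,0,255,cv2.THRESH_BINARY_INV+cv2.THRESH_OTSU); t=w.min()+0.35*(np.percentile(w,60)-w.min())
        b=max(blobs(None,w<t,10,900),key=lambda q:q[1][4]); p=b[0]+[x-r,y-r]; print(n,t,p,b[1]); pts[n].append(p)
print(tri(S,pts["scene"],D,pts["side"]).round(4))
print("tray", plane(S,[(161,206),(187,216),(214,204),(188,193)],.016).round(3).tolist(), plane(D,[(188,168),(212,186),(238,172),(211,160)],.016).round(3).tolist())
print("rack",plane(S,[(233,233),(287,275),(317,263)],0).round(3).tolist(),plane(D,[(249,208),(285,275),(320,263)],0).round(3).tolist())
a=cv2.resize(S["pixels"][170:300,150:340],(396*2//2,270));b=cv2.resize(D["pixels"][145:295,170:360],(396,312))
o=np.zeros((600,792,3),np.uint8);o=np.hstack([cv2.resize(S["pixels"][170:290,155:325],(396,280),interpolation=2),cv2.resize(D["pixels"][155:275,180:350],(396,280),interpolation=2)])
cv2.imwrite("pics/c1.png",o)
```

```text
scene 74.15 [250.8 204.5] [  3   5  14  14 145]
scene 74.19999999999999 [267.7 217.8] [  4   5  14  16 166]
scene 71.44999999999999 [286.2 232.9] [  3   4  15  17 193]
side 85.6 [264.6 188.5] [  4   3  14  16 172]
side 98.35 [276.  208.2] [  3   3  16  17 205]
side 90.83 [289.8 231.3] [  3   3  17  18 238]
[[ 5.032e-01  9.100e-03  8.330e-02  6.000e-04]
 [ 4.988e-01 -7.350e-02  8.540e-02  3.000e-04]
 [ 4.972e-01 -1.500e-01  8.360e-02  1.000e-04]]
tray [[0.359, 0.246, 0.016], [0.397, 0.155, 0.016], [0.49, 0.187, 0.016], [0.457, 0.292, 0.016]] [[0.367, 0.271, 0.016], [0.411, 0.158, 0.016], [0.499, 0.208, 0.016], [0.441, 0.3, 0.016]]
rack [[0.471, 0.041, 0.0], [0.484, -0.178, 0.0], [0.568, -0.172, 0.0]] [[0.482, 0.055, 0.0], [0.48, -0.181, 0.0], [0.563, -0.172, 0.0]]
```

View pics/c1.png

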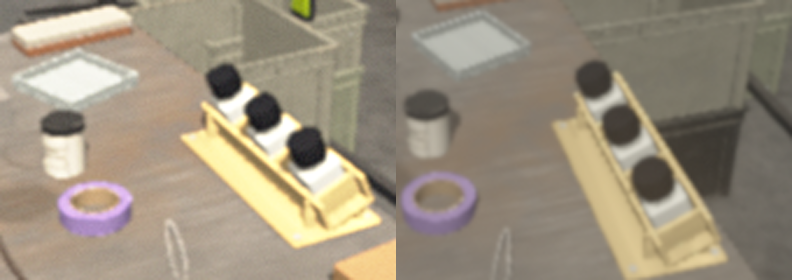

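The crop confirms the caps at about (0.50, +0.009/-0.073/-0.150), z≈0.084, spaced 80 mm apart. I'll move above the middle cap in line with its lean and look with the wrist camera.

```bash
cat >> h.py <<'E'
from workcell import bot
L=np.radians(24)
def zj(yaw): return Rn.from_euler('z',yaw).apply([-np.sin(L),0,np.cos(L)])
def tool(yaw,tw=0,zax=None,sgn=1):
    # tool x along sgn*rack y, then twist tw about jar z (anticlockwise from above)
    z=-zj(yaw) if zax is None else -np.array(zax,float)
    x=np.array([-np.sin(yaw),np.cos(yaw),0])*sgn; x-=z*(x@z); x/=np.linalg.norm(x)
    R=Rn.from_matrix(np.c_[x,np.cross(z,x),z]); return (Rn.from_rotvec(-z*tw)*R).as_rotvec()
E
python3 - <<'E'
from h import *
yaw=-0.038
for s in(1,-1):
    top=np.array([.498,-.0735,.09]); q=bot.inverse_kinematics(top+.13*zj(yaw),tool(yaw,sgn=s)); print(s,q)
bot.goto(top+.13*zj(yaw),tool(yaw,sgn=1)); c=bot.read_camera("wrist"); np.savez("w1.npz",**c); cv2.imwrite("pics/w1.png",c["pixels"])
print(bot.current_joints().round(2) if hasattr(bot.current_joints(),'round') else bot.current_joints(),bot.current_clock(),proj(c,[[.503,.0091,.083],[.499,-.0735,.083],[.497,-.15,.083]]))
E
```

```text
1 [-0.60599733 -0.62005961  2.27358824  0.24314287  1.14044333 -2.20172164]
-1 [-0.60599733 -0.62005961  2.27358824  0.24314287  1.14044333  0.93987102]
[-0.61 -0.62  2.27  0.24  1.14 -2.2 ] 1.8833 [[329.9164364  175.44737521]
 [257.47500517 174.85492426]
 [190.38220865 175.61487093]]
```

View pics/w1.png

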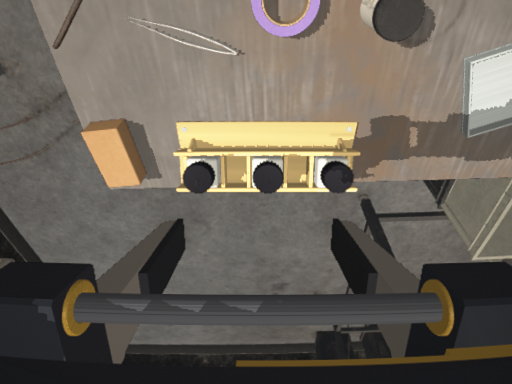

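The wrist view shows the caps at (199,177), (267,177) and (337,177), about 9 px (roughly 10 mm in y) from the estimate. That is weak depth from the two similar views, so I'll combine all three cameras.

```bash
cat >> h.py <<'E'
def dark(c,g,r):
    x,y=map(int,g); w=c["pixels"].max(2)[y-r:y+r+1,x-r:x+r+1]; t=w.min()+.35*(np.percentile(w,60)-w.min())
    b=max(blobs(None,w<t,10,4000),key=lambda q:q[1][4]); return b[0]+[x-r,y-r],b[1]
def multi(obs):
    A=np.zeros((3,3));b=np.zeros(3)
    for c,p in obs:
        o,d=ray(c,[p]);P=np.eye(3)-np.outer(d[0],d[0]);w=1/np.linalg.norm(o-[.5,-.07,.08])**2;A+=w*P;b+=w*P@o
    X=np.linalg.solve(A,b); return X,[float(np.linalg.norm(proj(c,[X])[0]-p).round(2)) for c,p in obs]
E
python3 - <<'E'
from h import *
S,D,W=[dict(np.load(f)) for f in("scene0.npz","side0.npz","w1.npz")]
print(W["fx"],-W["R"].T@W["t"],W["R"][2])
sc=[(250.8,204.5),(267.7,217.8),(286.2,232.9)];si=[(264.6,188.5),(276,208.2),(289.8,231.3)]
for g,a,b in zip([(337,177),(267,177),(199,177)],sc,si):
    p,s=dark(W,g,20); print(p,s,[ (X.round(4),e) for X,e in (multi([(W,p),(S,a),(D,b)]),multi([(W,p),(S,a)]))], plane(W,[p],.079).round(4))
print(plane(W,[(177,122),(357,122)],.004).round(4))
E
```

```text
295.6976370893135 [ 0.29892413 -0.06613562  0.35279435] [ 0.63600196 -0.02333016 -0.77133469]
[337.8 171.3] [  4   4  32  25 348] [(array([0.5054, 0.0203, 0.0741]), [0.93, 2.21, 1.15]), (array([0.5038, 0.0198, 0.0754]), [0.53, 2.35])] [[0.5004 0.0186 0.079 ]]
[266.2 178.8] [  7   5  29  31 440] [(array([ 0.5059, -0.0638,  0.0804]), [0.76, 0.53, 1.8]), (array([ 0.5067, -0.0637,  0.0804]), [0.17, 0.81])] [[ 0.5081 -0.0637  0.079 ]]
[204.4 174.7] [  9   5  27  31 201] [(array([ 0.5044, -0.1365,  0.0723]), [0.17, 1.55, 0.49]), (array([ 0.504 , -0.1363,  0.0731]), [0.28, 1.44])] [[ 0.4993 -0.1348  0.079 ]]
[[ 0.4683 -0.1764  0.004 ]
 [ 0.4771  0.0567  0.004 ]]
```

Run:
```python
from h import *
S,D,W=[dict(np.load(f)) for f in("scene0.npz","side0.npz","w1.npz")]
sc=[(250.8,204.5),(267.7,217.8),(286.2,232.9)];si=[(264.6,188.5),(276,208.2),(289.8,231.3)]
im=W["pixels"]; print(im[177,[199,267,337]],im[177,[222,233,300]])
for g,a,b in zip([(337,177),(267,177),(199,177)],sc,si):
  for th in(45,60,75):
    m=(im.max(2)<th).astype(np.uint8); M=np.zeros_like(m); M[157:199,g[0]-22:g[0]+23]=m[157:199,g[0]-22:g[0]+23]
    M=cv2.morphologyEx(cv2.morphologyEx(M,cv2.MORPH_CLOSE,np.ones((3,3))),cv2.MORPH_OPEN,np.ones((9,9)))
    ct=max(cv2.findContours(M,0,2)[0],key=cv2.contourArea); p,r=cv2.minEnclosingCircle(ct); x=cv2.boundingRect(ct)
    print(th,np.round(p,1),round(r,1),x,cv2.contourArea(ct), *[v.round(4) if hasattr(v,'round') else v for v in multi([(W,p),(S,a),(D,b)])], plane(W,[p],.079).round(4))
```

```text
[[52 47 49]
 [50 48 49]
 [55 53 54]] [[113 175 208]
 [106 161 191]
 [113 174 208]]
45 [347. 176.] 6.4 (343, 171, 9, 11) 80.0 [0.5152 0.0338 0.0685] [0.29, 1.11, 1.36] [[0.5076 0.0303 0.079 ]]
60 [336.7 176.3] 16.0 (322, 162, 31, 30) 701.5 [0.5081 0.0186 0.0778] [0.21, 0.3, 0.71] [[0.5075 0.0183 0.079 ]]
75 [336.5 176.8] 16.5 (322, 162, 31, 31) 727.0 [0.5084 0.0183 0.0783] [0.33, 0.15, 0.89] [[0.5083 0.0182 0.079 ]]Traceback (most recent call last):
  File "<stdin>", line 9, in <module>
ValueError: max() iterable argument is empty
```

Run:
```python
from h import *
S,D,W=[dict(np.load(f)) for f in("scene0.npz","side0.npz","w1.npz")]
sc=[(250.8,204.5),(267.7,217.8),(286.2,232.9)];si=[(264.6,188.5),(276,208.2),(289.8,231.3)]
im=W["pixels"];th=70; C=[]
for g,a,b in zip([(337,177),(267,177),(199,177)],sc,si):
    m=(im.max(2)<th).astype(np.uint8); M=np.zeros_like(m); M[157:199,g[0]-22:g[0]+23]=m[157:199,g[0]-22:g[0]+23]
    M=cv2.morphologyEx(cv2.morphologyEx(M,cv2.MORPH_CLOSE,np.ones((3,3))),cv2.MORPH_OPEN,np.ones((9,9)))
    ct=max(cv2.findContours(M,0,2)[0],key=cv2.contourArea); p,r=cv2.minEnclosingCircle(ct)
    X,e=multi([(W,p),(S,a),(D,b)]); C.append(X); print(np.round(p,1),round(r,1),X.round(4),e)
C=np.array(C); np.save("caps.npy",C); d=C[0]-C[2]; yaw=-np.arctan2(d[0],d[1]); print("sp",np.linalg.norm(np.diff(C,axis=0),axis=1),"yaw",yaw,C.mean(0))
# hover above the middle, fingers straddling, TCP 25 mm above the cap top
yaw=-.038; m=C.mean(0); bot.goto(m+.12*zj(yaw),tool(yaw,sgn=-1)); bot.set_gripper(.58,12)
bot.line_to(m+.04*zj(yaw)); c=bot.read_camera("wrist"); np.savez("w2.npz",**c); cv2.imwrite("pics/w2.png",c["pixels"])
print(bot.current_joints(),bot.current_opening(),bot.current_clock(),proj(c,[m,m+.012*zj(yaw)]))
```

```text
[336.7 176.4] 16.3 [0.5082 0.0185 0.078 ] [0.24, 0.25, 0.76]
[267.5 176.9] 15.5 [ 0.5054 -0.0622  0.0782] [0.34, 0.32, 1.11]
[199. 177.] 16.1 [ 0.5028 -0.1419  0.0778] [0.31, 0.25, 1.05]
sp [0.08072251 0.07979283] yaw -0.033807761794173954 [ 0.5054604  -0.06187124  0.07799122]
[-0.50363767 -0.35255671  2.29254435  0.24855889  0.83671609  0.97202646] 0.5738894131531326 6.0167 [[257.4939692  203.69356368]
 [257.47764338 208.47273139]]
```

View pics/w2.png

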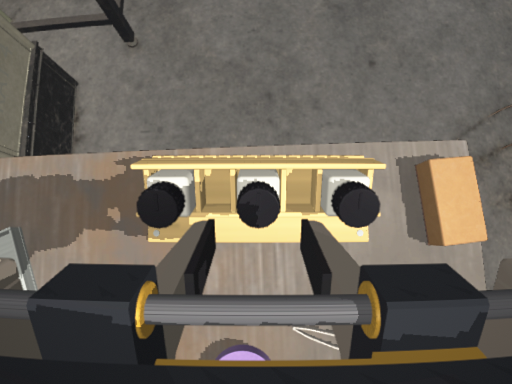

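The middle cap is at (259,205), as predicted to about 1 mm. Spacing and height also check out. I'll descend, grip lightly and twist the middle cap by 0.3 rad while recording the torque.

```bash
cat >> h.py <<'E'
YAW=-.036; C=np.load("caps.npy") if __import__("os").path.exists("caps.npy") else None
def mz(): return float(np.dot(bot.current_ft_torque(),zj(YAW)))
def trycap(i,amp=.3):
    c,z=C[i],zj(YAW); bot.line_to(c+.04*z,rot=tool(YAW,sgn=-1)); bot.line_to(c-.013*z,max_speed=.06)
    print("down F",np.round(bot.current_contact_force(),2)); bot.set_gripper(.2,12)
    print("width",bot.current_opening()*.092); m0=mz(); j0=bot.current_joints()[5]
    for a in np.linspace(0,amp,5)[1:]:
        bot.line_to(c-.013*z,rot=tool(YAW,a,sgn=-1)); bot.hold(.1)
        print("tw",round(a,3),"dMz",round(mz()-m0,3),"j6",round(bot.current_joints()[5]-j0,3),"F",np.round(bot.current_contact_force(),1),"w",round(bot.current_opening()*.092,4))
    print("t",bot.current_clock())
E
python3 - <<'E'
from h import *
trycap(1)
c=bot.read_camera("wrist"); np.savez("w3.npz",**c); cv2.imwrite("pics/w3.png",c["pixels"])
E
```

```text
down F [0.39 0.45 0.46]
width 0.032484618899404724
tw 0.075 dMz 0.037 j6 -0.073 F [-0.1  2.4  5. ] w 0.0328
tw 0.15 dMz -0.063 j6 -0.148 F [0.7 1.2 4.6] w 0.0328
tw 0.225 dMz -0.025 j6 -0.223 F [-1.6 -0.4  4.1] w 0.0334
tw 0.3 dMz -0.138 j6 -0.298 F [-1.2 -2.6  3.7] w 0.033
t 9.1417
```

Ambiguous: the moment never rose above about 0.14 N m. A firmer 30 N grip could hold about 0.5 N m without slipping (far below 2.5 N m), so I'll twist back a little with that.

Run:
```python
from h import *
c,z=C[1],zj(YAW); bot.set_gripper(.2,30); print("w",bot.current_opening()*.092)
for a in(.3,.24,.18,.12,.18,.24,.3):
    bot.line_to(c-.013*z,rot=tool(YAW,a,sgn=-1)); bot.hold(.1)
    print(a,"Mz",round(mz(),3),"M",np.round(bot.current_ft_torque(),2),"j6 eff",round(bot.current_effort()[5],3),"F",np.round(bot.current_contact_force(),1))
print(bot.current_clock())
```

```text
w 0.032404003359495503
0.3 Mz -0.237 M [-0.64  0.26 -0.55] j6 eff -0.188 F [-0.9 -3.4  2.6]
0.24 Mz -0.059 M [-0.13  0.33 -0.13] j6 eff -0.014 F [-2.5 -0.2  3.1]
0.18 Mz -0.056 M [0.28 0.42 0.06] j6 eff 0.005 F [-2.   0.4  3.7]
0.12 Mz -0.016 M [0.33 0.46 0.12] j6 eff 0.015 F [-1.6  1.9  2.8]
0.18 Mz 0.031 M [0.06 0.36 0.05] j6 eff 0.021 F [-1.4  0.3  1. ]
0.24 Mz -0.053 M [ 0.09  0.44 -0.03] j6 eff 0.001 F [-2.1  0.7  0.6]
0.3 Mz -0.178 M [-0.16  0.21 -0.27] j6 eff -0.17 F [ 1.4 -2.   0.4]
11.8583
```

Effort stays under 0.2 N m over a 0.18 rad twist with a 30 N grip, which suggests this one is loose. I'll test a neighbour the same way for contrast.

Run:
```python
from h import *
z=zj(YAW); bot.set_gripper(.58); bot.line_to(C[1]+.04*z)
c=bot.read_camera("wrist"); np.savez("w4.npz",**c); cv2.imwrite("pics/w4.png",c["pixels"])
c=C[0]; bot.line_to(c+.04*z,rot=tool(YAW,sgn=-1)); bot.line_to(c-.013*z,max_speed=.1)
bot.set_gripper(.2,20); print("w",bot.current_opening()*.092)
for a in(0,.06,.12,.18):
    bot.line_to(c-.013*z,rot=tool(YAW,a,sgn=-1)); bot.hold(.1)
    e=bot.current_effort()[5]; print(a,"Mz",round(mz(),3),"M",np.round(bot.current_ft_torque(),2),"j6 eff",round(e,3),"F",np.round(bot.current_contact_force(),1))
    if abs(e)>.6: break
bot.set_gripper(.58); bot.line_to(c+.04*z,rot=tool(YAW,sgn=-1))
print(bot.current_clock())
```

```text
w 0.03292002907057352
0 Mz -0.012 M [-0.24  0.37 -0.12] j6 eff 0.001 F [-3.7 -1.   5.5]
0.06 Mz 0.002 M [ 0.28 -0.07  0.13] j6 eff -0.021 F [-0.   0.6  5.5]
0.12 Mz -0.106 M [ 0.05 -0.24 -0.09] j6 eff -0.107 F [ 0.5 -0.1  6. ]
0.18 Mz -0.328 M [-0.2  -0.08 -0.45] j6 eff -0.235 F [ 0.  -2.5  6.5]
17.1167
```

Both show a torque that rises once the bay play is taken up, which is what a sound cap that slips would do. So the middle cap is not proven loose. I'll test the third one.

Run:
```python
from h import *
z=zj(YAW); c=C[2]; bot.line_to(c+.04*z,rot=tool(YAW,sgn=-1),max_speed=.25); bot.line_to(c-.013*z,max_speed=.1)
bot.set_gripper(.2,20); print("w",bot.current_opening()*.092)
for a in(0,.1,.2,.3,.36):
    bot.line_to(c-.013*z,rot=tool(YAW,a,sgn=-1)); bot.hold(.1)
    e=bot.current_effort()[5]; print(a,"Mz",round(mz(),3),"M",np.round(bot.current_ft_torque(),2),"j6 eff",round(e,3),"F",np.round(bot.current_contact_force(),1))
    if abs(e)>.6: break
print(bot.current_clock())
```

```text
w 0.03265287801461567
0 Mz -0.065 M [ 0.16  0.39 -0.  ] j6 eff -0.002 F [-3.2  0.5  6.1]
0.1 Mz 0.03 M [0.11 0.34 0.08] j6 eff 0.062 F [-2.4  0.8  5.7]
0.2 Mz 0.013 M [0.12 0.35 0.06] j6 eff 0.065 F [-3.2  0.3  6. ]
0.3 Mz 0.039 M [0.12 0.38 0.09] j6 eff 0.068 F [-2.9  2.1  5.8]
0.36 Mz 0.007 M [0.15 0.32 0.07] j6 eff 0.071 F [-2.2  0.   5.8]
20.7917
```

The third cap shows a flat ±0.065 N m from 0.1 to 0.36 rad with no build-up, so it's the loose one. I'll confirm that the sign flips on reversal, check where the lamp stands, then draw the jar out along its axis.

Run:
```python
from h import *
S=dict(np.load("scene0.npz"));D=dict(np.load("side0.npz"))
print("lamp: base, head1, head2, device",tri(S,[(93,226),(80,145),(138,138),(133,195)],D,[(117,187),(107,110),(170,107),(156,163)]).round(3).tolist())
z=zj(YAW); c=C[2]
for a in(.28,.2,.3):
    bot.line_to(c-.013*z,rot=tool(YAW,a,sgn=-1)); bot.hold(.1); print(a,"j6 eff",round(bot.current_effort()[5],3),"Mz",round(mz(),3))
bot.set_gripper(.2,35); bot.hold(.2); p0=c-.013*z
bot.line_to(p0+.03*z,max_speed=.06); print("F",np.round(bot.current_contact_force(),2)); bot.line_to(p0+.11*z,max_speed=.12)
print("F",np.round(bot.current_contact_force(),2),"w",bot.current_opening()*.092,bot.current_ee_pos(),bot.current_clock())
for yw in(0,.3,-.3,.6):
  for s in(1,-1): print(yw,s,bot.inverse_kinematics([.43,.225,.2],tool(yw,zax=[0,0,1],sgn=s)))
```

```text
lamp: base, head1, head2, device [[0.172, 0.232, 0.01, 0.003], [0.182, 0.305, 0.198, 0.003], [0.341, 0.338, 0.181, 0.009], [0.279, 0.217, 0.076, 0.001]]
0.28 j6 eff -0.04 Mz -0.047
0.2 j6 eff -0.042 Mz -0.073
0.3 j6 eff 0.068 Mz 0.007
F [ 0.08  1.   -1.03]
F [ 0.2  -0.89 -0.64] w 0.03216868980036577 [ 0.46303777 -0.14018883  0.16551263] 23.725
0 1 [ 2.32434714e-01 -8.26145610e-02  1.83385806e+00 -4.44089210e-16
  1.39034916e+00 -1.33836161e+00]
0 -1 [ 2.32434714e-01 -8.26145610e-02  1.83385806e+00 -4.44089210e-16
  1.39034916e+00  1.80323104e+00]
0.3 1 [ 2.32434714e-01 -8.26145610e-02  1.83385806e+00 -4.44089210e-16
  1.39034916e+00 -1.63836161e+00]
0.3 -1 [ 2.32434714e-01 -8.26145610e-02  1.83385806e+00 -4.44089210e-16
  1.39034916e+00  1.50323104e+00]
-0.3 1 [ 2.32434714e-01 -8.26145610e-02  1.83385806e+00 -8.88178420e-16
  1.39034916e+00 -1.03836161e+00]
-0.3 -1 [ 2.32434714e-01 -8.26145610e-02  1.83385806e+00 -4.44089210e-16
  1.39034916e+00  2.10323104e+00]
0.6 1 [ 2.32434714e-01 -8.26145610e-02  1.83385806e+00 -4.44089210e-16
  1.39034916e+00 -1.93836161e+00]
0.6 -1 [ 2.32434714e-01 -8.26145610e-02  1.83385806e+00 -4.44089210e-16
  1.39034916e+00  1.20323104e+00]
```

Reversal flips the torque sign cleanly (-0.04 / +0.07), so this cap is loose. The jar is out. Now a wrist look at the tray, with the camera on its side.

Run:
```python
from h import *
p=bot.current_ee_pos(); bot.line_to([p[0],p[1],.25],max_speed=.25)
bot.goto([.43,.10,.26],tool(-np.pi/2,zax=[0,0,1],sgn=1)); bot.hold(.1)
c=bot.read_camera("wrist"); np.savez("w5.npz",**c); cv2.imwrite("pics/w5.png",c["pixels"])
g=cv2.cvtColor(c["pixels"],cv2.COLOR_BGR2HSV); m=((g[...,1]<50)&(g[...,2]>130)).astype(np.uint8)
m=cv2.morphologyEx(m,cv2.MORPH_CLOSE,np.ones((7,7)))
print(proj(c,[[.43,.225,.003]]),bot.current_clock())
for q in cv2.findContours(m,0,2)[0]:
    if cv2.contourArea(q)>1500:
        r=cv2.minAreaRect(q); print(cv2.contourArea(q),r, plane(c,cv2.boxPoints(r),.016).round(4).tolist(), plane(c,[r[0]],.003))
```

```text
[[257.73996076  72.06951753]] 25.3083
2394.0 ((255.0, 342.5), (33.0, 102.0), 90.0) [[0.333, -0.197, 0.016], [0.5145, -0.1973, 0.016], [0.5184, -0.2731, 0.016], [0.3282, -0.2729, 0.016]] [[ 0.4233973  -0.24554452  0.003     ]]
1805.5 ((254.0, 271.5), (58.0, 45.0), 0.0) [[0.3731, -0.1299, 0.016], [0.3762, -0.045, 0.016], [0.47, -0.0452, 0.016], [0.4719, -0.1301, 0.016]] [[ 0.42260485 -0.09404873  0.003     ]]
1549.0 ((266.9898376464844, 190.4713592529297), (55.70123291015625, 74.98613739013672), 88.8982925415039) [[0.3868, 0.0953, 0.016], [0.4983, 0.0971, 0.016], [0.5034, 0.0089, 0.016], [0.3859, 0.0069, 0.016]] [[0.44396695 0.04957387 0.003     ]]
40926.0 ((181.5, 145.0), (290.0, 363.0), 90.0) [[0.0675, 0.3326, 0.016], [0.571, 0.3171, 0.016], [0.609, -0.1241, 0.016], [-0.0391, -0.133, 0.016]] [[0.31416742 0.12146699 0.003     ]]
```

View pics/w5.png

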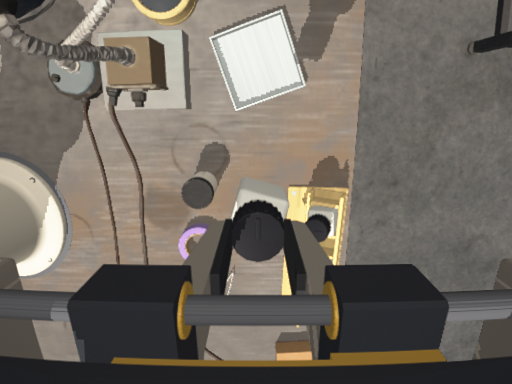

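The tray is clear, with outer corners near (210,41), (284,9), (305,83) and (237,110). The held jar hangs straight in the jaws: cap (258,230), body (260,195). The lamp head is at the top edge (165,5).

Run:
```python
from h import *
c=dict(np.load("w5.npz")); q=np.array([(210,41),(284,9),(305,83),(237,110)],float)
g=cv2.cvtColor(c["pixels"],cv2.COLOR_BGR2GRAY); r=cv2.cornerSubPix(g,q.astype(np.float32).reshape(-1,1,2),(4,4),(-1,-1),(3,50,.01))[:,0]
for s in(q,r):
    P=plane(c,s,.016); print(s.round(1).tolist(),P[:,:2].round(4).tolist(),np.linalg.norm(P-np.roll(P,-1,0),axis=1).round(4),P.mean(0).round(4))
    e=(P[1]-P[0]); print("yaw",np.degrees(np.arctan2(e[1],e[0])))
print("lamp",plane(c,[(165,5)],.2),plane(c,[(135,65)],.08))
ct=P.mean(0)
for h in(.2,.06): print(bot.inverse_kinematics([ct[0],ct[1],h],tool(-.89,zax=[0,0,1],sgn=-1)))
```

```text
[[210.0, 41.0], [284.0, 9.0], [305.0, 83.0], [237.0, 110.0]] [[0.3652, 0.2645], [0.4653, 0.3043], [0.496, 0.209], [0.4003, 0.1723]] [0.1077 0.1001 0.1025 0.0986] [0.4317 0.2375 0.016 ]
yaw 21.672484910645604
[[209.39999389648438, 37.599998474121094], [281.3999938964844, 8.199999809265137], [304.8999938964844, 84.5], [235.39999389648438, 110.30000305175781]] [[0.3645, 0.2688], [0.4618, 0.3052], [0.496, 0.207], [0.398, 0.172]] [0.1038 0.104  0.104  0.1025] [0.4301 0.2383 0.016 ]
yaw 20.52982583985522
lamp [[0.35864436 0.25317735 0.2       ]] [[0.28404834 0.2263896  0.08      ]]
[ 2.59555562e-01 -6.51894210e-02  1.81742137e+00 -4.44089210e-16
  1.38936070e+00  2.72035189e+00]
[ 2.59555562e-01  9.59223201e-02  1.94945646e+00 -4.44089210e-16
  1.09621388e+00  2.72035189e+00]
```

Tray centre is about (0.430, 0.238) with yaw 21°. The measured sides of 103–104 mm match the 105 mm given. I'll place about 1 cm to the side away from the lamp, with the jaws turned clear of it, and feel for the floor.

Run:
```python
from h import *
R=tool(-.89,zax=[0,0,1],sgn=-1); x,y=.436,.231
bot.goto([x,y,.24],R); bot.line_to([x,y,.066],max_speed=.12); bot.hold(.3)
F0=np.array(bot.current_contact_force()); print(F0,bot.current_clock())
for h in np.arange(.062,.044,-.0015):
    bot.line_to([x,y,h],max_speed=.02); bot.hold(.08); d=np.array(bot.current_contact_force())-F0; print(round(h,4),d.round(1))
    if d[2]>2: break
print(bot.current_clock())
c=bot.read_camera("side"); cv2.imwrite("pics/s6.png",cv2.resize(c["pixels"][60:220,130:330],(800,640)[:2],interpolation=2)[:600])
```

```text
[ 0.07599864  0.76602054 -1.0590715 ] 29.55
0.062 [-0.1 -1.4 -0.8]
0.0605 [-0.7 -0.9 -0.6]
0.059 [-0.5 -1.1  0.6]
0.0575 [ 0.3 -1.2 -0.3]
0.056 [-0.4 -1.1  0.1]
0.0545 [ 0.2 -0.6 -0.9]
0.053 [-0.2 -0.5  0. ]
0.0515 [-1.6 -1.   6.5]
32.3167
```

View pics/s6.png

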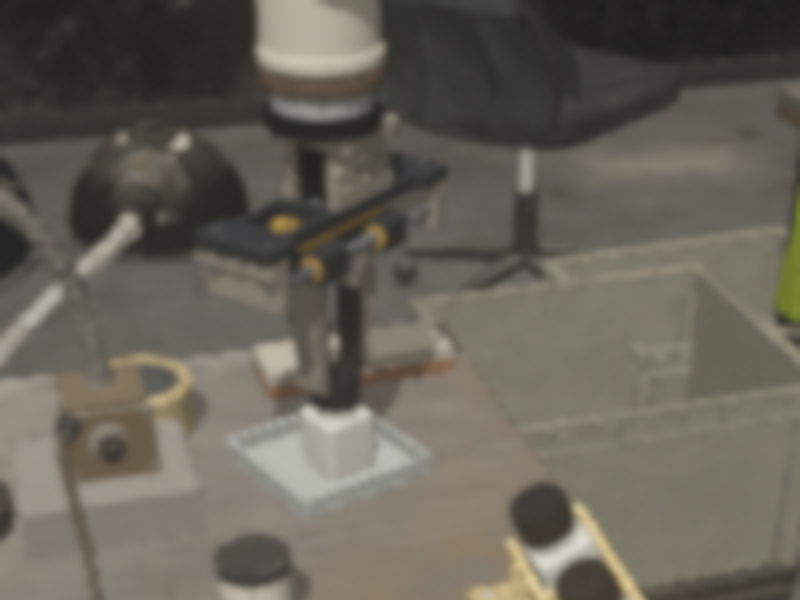

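Contact came at the expected height (TCP 0.0515) and the jar stands inside the tray at crop (338,440). I'll release, withdraw straight up and check with the cameras.

Run:
```python
from h import *
bot.set_gripper(.6); bot.hold(.2); p=bot.current_ee_pos(); bot.line_to([p[0],p[1],.20],max_speed=.15)
bot.goto([.43,.06,.26],tool(-np.pi/2,zax=[0,0,1],sgn=1)); bot.hold(.2); print("F",bot.current_contact_force(),bot.current_clock())
s=bot.read_camera("side"); a=bot.read_camera("wrist"); np.savez("w7.npz",**a)
# expected pixels: jar cap centre upright in tray, sound caps
E=np.array([[.436,.231,.077],[.436,.231,.003],C[0],C[1]]); print(proj(s,E).round(1).tolist(),proj(a,E).round(1).tolist())
S0=dict(np.load("side0.npz"))
for g in((264.6,188.5),(276,208.2)): print(g,dark(S0,g,11)[0],dark(s,g,11)[0])
cv2.imwrite("pics/e7.png",np.hstack([cv2.resize(s["pixels"][130:290,160:340],(400,356),interpolation=2),cv2.resize(a["pixels"][:300,150:450],(400,356))]))
```

```text
F [-0.28739002 -0.38503407 -0.78364191] 36.8417
[[213.7, 152.2], [214.8, 175.3], [265.1, 187.9], [276.8, 207.4]] [[263.0, 24.3], [262.1, 38.8], [316.8, 200.0], [311.6, 255.0]]
(264.6, 188.5) [264.6 188.5] [265.1 188.2]
(276, 208.2) [276.1 208.2] [276.7 208. ]
```

View pics/e7.png

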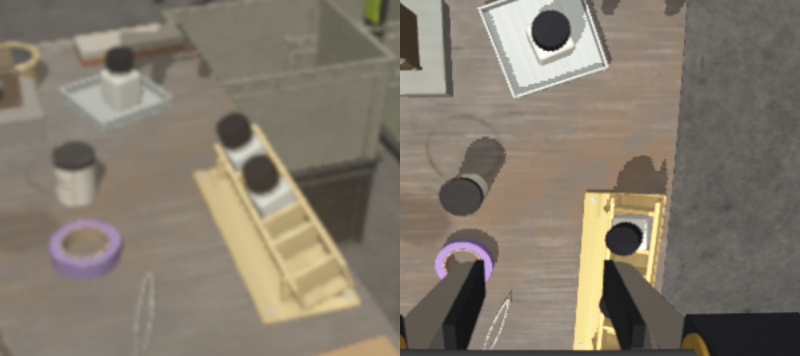

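The jar stands upright in the tray: crop (120,75), cap directly above the body as projected. The third bay is empty. Both sound caps are within 0.7 px of where they started, and the gripper is clear.

```bash
python3 -c "
from workcell import bot
bot.job_done(); print(bot.current_clock())"
```

```text
the job is handed in; nothing more can be done
the job is handed in; nothing more can be done
```

The jar with the loose cap now stands upright on the floor of the rework tray, and I handed the job in at about 37 s on the robot's clock. I viewed 8 pictures.

**Finding the loose cap:** I tried all three caps where they stood, in line with the lean.
- **Middle cap and +y end cap:** both gave a torque that built up to about 0.2–0.3 N m, so I took them as sound. The middle one was ambiguous at first with a light grip, and I leaned towards calling it loose until the other tests.
- **-y end cap (cork-block side):** it turned freely through 0.36 rad at a steady 0.065 N m or so, and the torque changed sign when I reversed it, so this was the loose one.

**Moving it:** I drew that jar out along its axis by the cap and carried it to the tray. I lowered it until it touched the floor, at a tool height of 51.5 mm against about 52 mm expected, then let go and backed away.

**Last checks:**
- **Placed jar:** it stood upright inside the tray walls, where expected.
- **Sound jars:** both caps were within 0.7 pixels (about 2 mm) of where they started in the side camera.
- **Gripper:** it was clear, with contact force at noise level (under 1 N).
- **Whetstone and sanding block:** I never went near either. I did not measure their positions again at the end.

**Disagreement along the way:** the first cap positions, from the scene and side cameras alone, were about 10 mm off in y. Adding the wrist camera corrected them before I touched anything.

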